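# Clamp the copper sheet on the chasing board

### The job

Clamp the copper sheet to the chasing board by pressing down the thumb pads of the push clamps with the fingertips, each fully home and left down, one after another in this order: first the large round disc, then the long bar, last the small round stud. Leave the clamp with the square pad up, since that part is still to be chased. Do not pick up, carry or shift the sheet or any of the tools and vessels standing around.

Things in the scene. Friction and masses are not known exactly. Their poses are not given: they have to be found in the camera images.
- board: wooden chasing board fixed to the table, 240 mm (its x) by 400 mm (its y) by 30 mm high; origin at the centre of its underside, z up. Along its far edge, 80 mm from its centre along +x, four push clamps stand in a row, 85 mm apart, in any order; each is a fixed metal block with a sliding post that carries a black thumb pad on top and an arm with a rubber foot over the sheet. Only the pads differ
- plate: loose copper sheet with two raised rosettes lying on the board, 150 mm (its x) by 350 mm (its y) by 3 mm, 0.8 kg; origin at the centre of its underside
- disc_top (a point): centre of the flat top face of the black thumb pad that is a large round disc 48 mm across (8 mm thick); it is 100 mm above the table when the clamp is fully up and 90 mm when fully down; z up, x and y as the board's
- disc (a joint): how far the clamp with the disc pad has been pushed straight down, in m: 0 fully up, 0.010 fully down against its stop (the foot on the sheet). Stiff slide without a spring: it takes about 4 N to move, more when fast, and stays where it is left
- stud_top (a point): centre of the flat top face of the black thumb pad that is a small round stud 20 mm across (8 mm thick); it is 100 mm above the table when the clamp is fully up and 90 mm when fully down; z up, x and y as the board's
- stud (a joint): how far the clamp with the stud pad has been pushed straight down, in m: 0 fully up, 0.010 fully down against its stop (the foot on the sheet). Stiff slide without a spring: it takes about 4 N to move, more when fast, and stays where it is left
- bar_top (a point): centre of the flat top face of the black thumb pad that is a straight bar, 62 mm long along the row and 16 mm wide (8 mm thick); it is 100 mm above the table when the clamp is fully up and 90 mm when fully down; z up, x and y as the board's
- bar (a joint): how far the clamp with the bar pad has been pushed straight down, in m: 0 fully up, 0.010 fully down against its stop (the foot on the sheet). Stiff slide without a spring: it takes about 4 N to move, more when fast, and stays where it is left
- square_top (a point): centre of the flat top face of the black thumb pad that is a square 34 mm by 34 mm (8 mm thick); it is 100 mm above the table when the clamp is fully up and 90 mm when fully down; z up, x and y as the board's
- square (a joint): how far the clamp with the square pad has been pushed straight down, in m: 0 fully up, 0.010 fully down against its stop (the foot on the sheet). Stiff slide without a spring: it takes about 4 N to move, more when fast, and stays where it is left
- bowl: a small open brass bowl, 68 mm across, 32 mm high, standing on the copper sheet; origin at the centre of its underside
- punch: a dark steel chasing punch, 110 mm long, 8 mm square, lying on the copper sheet; origin midway between its ends, at its underside
- weight: a small turned brass weight, 18 mm across, 30 mm high, standing on the board between two clamps; origin at the centre of its underside
- hammer: a hammer lying on the table left of the board
- tumbler: an open steel tumbler, 68 mm across, 90 mm high, standing right of the board; origin at the centre of its underside
- stake: a wooden block 60 mm across and 50 mm high with a steel stub on top (80 mm in all), right of the board; origin at the centre of its underside
- jar: an amber jar with a grey cap, 60 mm across, 70 mm high, standing beyond the board; origin at the centre of its underside

How it is judged:
On the way, in this order (a step that is already met when the one before it is completed fails the run):
1. the large disc pad is pressed home (value of joint disc above 0.0085 m), for 0.2 s.
2. then the long bar pad is pressed home (value of joint bar above 0.0085 m), for 0.2 s.
3. then the small stud pad is pressed home (value of joint stud above 0.0085 m), for 0.2 s.
At the end, for the whole second after the job is handed in: the disc, bar and stud clamps are each pressed down at least 8.5 of 10 mm and stay there, the square one is down less than 4 mm, the copper sheet is within 10 mm and every loose thing within 20 mm of where it began (value of joint each of disc, bar, stud above 0.0085 m and value of joint square below 0.004 m and distance of plate from where it was at the start of the episode below 0.01 m and linear speed of plate below 0.02 m/s and distance of each of bowl, punch, weight, hammer, tumbler, stake, jar from where it was at the start of the episode below 0.02 m); the robot touches nothing.
It fails at once if the clamp with the square pad is pressed down (4 mm or more) (value of joint square above 0.004 m).
It fails at once if the copper sheet is lifted or shifted by more than 10 mm (distance of plate from where it was at the start of the episode above 0.01 m).
It fails at once if a tool or vessel (bowl, punch, weight, hammer, tumbler, stake, jar) is lifted, carried or shifted by more than 20 mm (distance of any of bowl, punch, weight, hammer, tumbler, stake, jar from where it was at the start of the episode above 0.02 m).
It also fails if it takes over 43 s, if anything falls off the work surface, if the arm or the gripper's body presses on something with over 40 N, if the wrist force passes 120 N, or if a joint passes its speed limit or range.

### The arm

A 6-joint arm with a two-finger parallel gripper is mounted at the origin on the work surface. World frame = base frame: x ahead of the robot, y to its left, z up, the work surface at z = 0. Lengths are in m, angles in rad, forces in N, time in s.
With the tool pointing down it reaches from about 0.25 to 0.725 m from the base axis. Payload 4 kg.
Tool frame: the origin (TCP) lies midway between the tips of the shut fingers; the grasp point (between the pads) lies grip_point_offset behind it (grip_point_offset is the distance from the TCP to the grasp point, in m); z points along the fingers, y is the line along which they close (so a half turn about z gives the same grasp; the last joint's range is limited). The gripper opens to 85 mm and grips with 20 to 120 N. Pads are 22 mm wide; open, the fingers measure 114 mm over their backs; the gripper's body (76 mm by 85 mm) begins 54 mm behind the grasp point. The pads swing forward as they close: fully open they stand 13 mm farther back than shut.
Start: joints at [0, 0.241, 0.005, 1.335, 0, 1.571], TCP at [0.5, -0, 0.231] pointing down, gripper open.
Joint ranges: [-2.72, 2.72], [-1.05, 1.87], [-1.09, 1.28], [-1.99, 2.15], [-1.42, 1.44], [-3.14, 3.14]. Speed limits (rad/s): [2.79, 2.79, 3.14, 3.14, 3.14, 3.14].

### API

Orientations are given as a unit quaternion [x, y, z, w].
In Python, from workcell import * gives the robot as it stands. The module is installed in compiled form; this text tells all that it offers.
- The arm moves only by the tool arm_command, never from a script. Its arguments are lists of equal length, an entry for each row: "slide": the shift along the tool's x, y, z in cm, a list of three; "spin": the turn about the tool's z in degrees. A call has exactly 5 rows; each row is the pose to reach, as a shift and turn from the pose commanded when the call began, along the tool's axes at that moment; what a row does not reach only later rows make up. A row lasts 1/8 s, in which the tool goes at most 62.5 mm and 10.7 degrees, less where a joint would pass 70% of its speed; a pose out of reach is approached as far as the arm can. A call with a gripper value outside its range is refused whole. "jaw" is the finger opening in cm, from 0 to 8.54, set as the call begins (left out, the last holds). The fingers move at their own pace and stop on an object; the grip force is fixed at half the most. Time passes only in rows, so rows that repeat a pose let the fingers close, or fill a call up. It gives the time, the measured TCP pose, the force, the opening and the grip force at its end, in the units of the state.
- get_obs(): the state, without advancing time (a new reading comes with each control period).
- camera(name): name is "scene" or "side" or "wrist"; returns a dict with "pixels" (384x512x3 uint8, red, green, blue), "range_z" (384x512 float32, m along the optical axis (not along the pixel's ray), 0 where there is no reading), "intrinsics" (3x3 intrinsics, pixels), "rvec" (rotation vector, rad) and "tvec" (3), from world to camera coordinates, as OpenCV has them. Camera axes: x right, y down, z forward; pixel columns grow to the right and rows downward; lengths in m; the calibration is good to about 2 mm. The wrist camera is an equidistant fisheye: a pixel r from the principal point sees the ray r / f radians off the axis. A picture is of the moment at which its call begins.
- job_done(): hands the job in; it is judged then, once.
Trained networks look in a picture, given as the dict that the camera call returned (one of the last four; its "shot" number tells which), for a name from the list of things; names that differ only in an ending like _2 or _b are one class to them, and where a whole thing is asked for, a point or a joint stands for the part that bears it (a point fixed in the world has none). Each returns a list of dicts, best first, with "confidence" (0 to 1); they miss things now and then, are a little off and sometimes report something else, mostly with a low value. They report only what shows in the picture. A call takes as long as a camera call.
- recognise(picture, thing): "centre" ([column, row] in pixels, amid what is visible of it).
- landmark_of(picture, thing): "centre" ([column, row] in pixels: a listed point, or the origin of a listed thing).
The state is a dict: "clock": time; "joint_pos": joint angles; "joint_vel": joint speeds; "tau": joint torques, N m; "eef_pos": TCP position; "tool_rot": TCP orientation; "ft_force": force on the tool from outside, world axes, zero at the start; "ft_torque": the same for the moment, N m; "grip_width": finger opening in m; "grasp_force": force on a finger pad.
Only numpy, scipy, OpenCV 4.12 (cv2) and the standard library are available. Lean on these libraries where they do the work, as an engineer would, in place of code of your own. Each camera call takes 0.05 s, during which the arm holds its last target. There are 200 camera calls.

## Working session

There is one attempt and no reset: what is moved stays moved. The work goes in short steps, Python scripts to look and compute and a tool call to move; the robot and the scene stay as the last step left them, time stands still between calls to the robot, and variables do not carry over. Pictures are saved under pics/ and viewed, at most 10 in all, crops included, and the job is handed in when it is done.

Besides the shell and the picture viewer there is one more tool, called after "Call:" as name(argument=value, ...) on one line, values as JSON. arm_command: Moves the arm, as the interface text tells. Its arguments: {"type":"object","properties":{"slide":{"type":"array","items":{"type":"array","items":{"type":"number"}}},"spin":{"type":"array","items":{"type":"number"}},"jaw":{"type":"number"}},"required":["slide","spin"]}

```bash
mkdir -p pics; cat > h.py <<'E'
from workcell import *
import numpy as np, cv2
def world(c,px,z=None,win=1):
    K=c["intrinsics"];R=cv2.Rodrigues(np.array(c["rvec"],float))[0];t=np.array(c["tvec"],float).ravel()
    u,v=px;ray=np.array([(u-K[0][2])/K[0][0],(v-K[1][2])/K[1][1],1.])
    if z is None:
        iu,iv=int(round(u)),int(round(v));d=np.median(c["range_z"][max(iv-win,0):iv+win+1,max(iu-win,0):iu+win+1])
        return R.T@(ray*d-t)
    o=-R.T@t;w=R.T@ray;return o+w*(z-o[2])/w[2]
E
python3 - <<'E'
from h import *
o=get_obs();print(o["clock"],o["eef_pos"],o["tool_rot"],o["grip_width"])
for n in("scene","side"):
    c=camera(n);cv2.imwrite(f"pics/{n}0.png",cv2.cvtColor(c["pixels"],cv2.COLOR_RGB2BGR))
    for p in("disc_top","bar_top","stud_top","square_top"):
        for r in landmark_of(c,p)[:2]:
            print(n,p,np.round(r["centre"],1),round(r["confidence"],2),world(c,r["centre"]).round(4),world(c,r["centre"],.1).round(4))
E
```

```text
0.0 [4.99342953e-01 5.51466212e-06 2.30413941e-01] [ 0.7071322   0.70708056 -0.00074015 -0.00075949] 0.08540095239396477
scene disc_top [251.  213.4] 0.67 [0.5911 0.0517 0.0978] [0.5932 0.0523 0.1   ]
scene bar_top [212.8 219.3] 0.71 [ 0.6376 -0.0363  0.0977] [ 0.6397 -0.0355  0.1   ]
scene bar_top [280.5 215.4] 0.16 [0.5605 0.1234 0.0801] [0.5797 0.127  0.1   ]
scene stud_top [280.2 215.4] 0.48 [0.5607 0.1227 0.0801] [0.5799 0.1263 0.1   ]
scene stud_top [363.5 203.3] 0.36 [0.3946 0.3313 0.0237] [0.4772 0.3275 0.1   ]
scene square_top [263.4 222. ] 0.74 [0.5499 0.0754 0.0307] [0.6141 0.0907 0.1   ]
scene square_top [312.8 211.9] 0.62 [0.5412 0.2042 0.0964] [0.5448 0.2045 0.1   ]
side disc_top [221.4 196.8] 0.92 [0.6107 0.0463 0.0992] [0.6105 0.0476 0.1   ]
side bar_top [215.1 182.1] 0.63 [ 0.6355 -0.0285  0.098 ] [ 0.635 -0.025  0.1  ]
side bar_top [220.1 185. ] 0.54 [ 0.6254 -0.0462  0.0791] [ 0.6202 -0.0102  0.1   ]
side stud_top [229.9 216.9] 0.5 [0.5815 0.1337 0.0993] [0.5814 0.1347 0.1   ]
side square_top [238.8 237.8] 0.79 [0.5553 0.2112 0.0986] [0.5551 0.2131 0.1   ]
side square_top [296.7 249.5] 0.63 [0.4279 0.1678 0.0351] [0.4336 0.2492 0.1   ]
```

View pics/scene0.png

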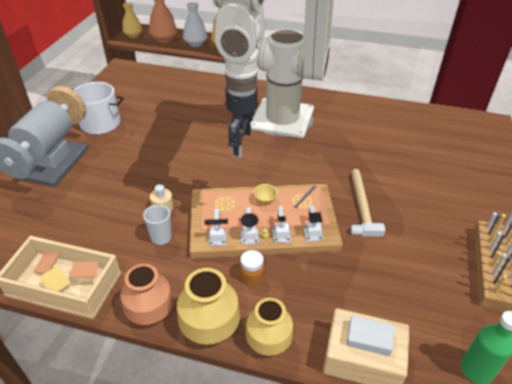

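View pics/side0.png

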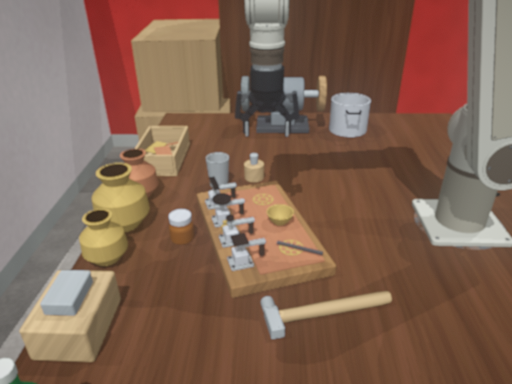

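Both views show the clamps in a row from image left in the scene view: bar (215,221), disc (250,219), stud (281,218), square (315,216). In the side view they run from far to near: bar (215,184), disc (222,199), stud (230,218), square (239,240). I'll refine these with the depth data.

```bash
python3 - <<'E'
from h import *
b=np.array([.6355,-.0285]);s=np.array([.5553,.2112])
for n in("scene","side"):
    c=camera(n);K=np.array(c["intrinsics"]);R=cv2.Rodrigues(np.array(c["rvec"],float))[0];t=np.array(c["tvec"],float).ravel()
    v,u=np.mgrid[:384,:512];d=c["range_z"]
    P=(np.stack([(u-K[0,2])/K[0,0]*d,(v-K[1,2])/K[1,1]*d,d],-1)-t)@R
    dark=c["pixels"].max(-1)<75
    m=(d>0)&(abs(P[...,2]-.0985)<.006)&dark
    for i,nm in enumerate(("bar","disc","stud","square")):
        p=b+(s-b)*i/3
        q=P[m&(np.hypot(P[...,0]-p[0],P[...,1]-p[1])<.04)]
        if len(q):print(n,nm,len(q),q.mean(0).round(4),((q.min(0)+q.max(0))/2).round(4),np.ptp(q,0).round(3))
    for p in("bar","disc","stud","square"):
        print(p,[(np.round(r["centre"],0),round(r["confidence"],2)) for r in recognise(c,p)[:2]])
E
```

```text
scene bar 63 [ 0.642  -0.0257  0.0972] [ 0.6424 -0.0261  0.0972] [0.024 0.049 0.008]
scene disc 144 [0.6153 0.0533 0.0984] [0.6134 0.053  0.0983] [0.042 0.037 0.008]
scene stud 20 [0.5871 0.1313 0.0977] [0.5872 0.1315 0.0969] [0.011 0.014 0.007]
scene square 80 [0.56   0.2124 0.0973] [0.5595 0.2127 0.0973] [0.031 0.029 0.007]
bar [(array([218., 220.]), 0.64)]
disc [(array([250., 215.]), 0.55)]
stud [(array([282., 217.]), 0.57)]
square [(array([314., 218.]), 0.61)]
side bar 47 [ 0.6385 -0.0236  0.0986] [ 0.6394 -0.0259  0.0978] [0.024 0.051 0.006]
side disc 130 [0.6102 0.0553 0.0994] [0.6106 0.0537 0.0983] [0.039 0.043 0.007]
side stud 20 [0.5824 0.1345 0.0981] [0.5825 0.1352 0.0981] [0.012 0.013 0.004]
side square 109 [0.5549 0.2155 0.0977] [0.5548 0.2148 0.0972] [0.031 0.032 0.005]
bar [(array([218., 192.]), 0.5)]
disc [(array([222., 223.]), 0.59), (array([222., 203.]), 0.54)]
stud [(array([247., 223.]), 0.82)]
square [(array([249., 246.]), 0.58)]
```

Call:
arm_command(slide=[[0,0,0],[0,0,0],[0,0,0],[0,0,0],[0,0,0]], spin=[0,0,0,0,0], jaw=0)

```text
clock: 1.62
eef_pos: [0.5, 0.0, 0.2313]
tool_rot: [0.707, 0.707, 0.0, 0.0]
ft_force: [-0.1, -0.2, 0.7]
grip_width: 0.0001
grasp_force: 0.0
```

Row positions agree between the two cameras, with about 84 mm spacing. Now I'll move over the disc.

Call:
arm_command(slide=[[2.7,5.6,3],[5.4,11.2,7],[5.4,11.2,10],[5.4,11.2,12],[5.4,11.2,12]], spin=[0,0,0,0,0])

```text
clock: 2.25
eef_pos: [0.6104, 0.054, 0.1087]
tool_rot: [0.707, 0.707, -0.002, -0.002]
ft_force: [-0.9, -0.1, 0.3]
grip_width: -0.0004
grasp_force: 0.0
```

Call:
arm_command(slide=[[0,0,0.6],[0,0,1],[0,0,1.3],[0,0,1.6],[0,0,1.8]], spin=[0,0,0,0,0])

```text
clock: 2.88
eef_pos: [0.6124, 0.0539, 0.094]
tool_rot: [0.707, 0.707, 0.0, 0.001]
ft_force: [-0.8, -1.9, 3.1]
grip_width: 0.0001
grasp_force: 1.6
```

Call:
arm_command(slide=[[0,0,0.2],[0,0,0.35],[0,0,0.45],[0,0,0.5],[0,0,0.5]], spin=[0,0,0,0,0])

```text
clock: 3.5
eef_pos: [0.6125, 0.0539, 0.09]
tool_rot: [0.707, 0.707, 0.001, 0.001]
ft_force: [-2.4, -0.7, 10.4]
grip_width: 0.0002
grasp_force: 5.1
```

Call:
arm_command(slide=[[0,0,0.1],[0,0,0.2],[0,0,0.2],[0,0,0.2],[0,0,0.2]], spin=[0,0,0,0,0])

```text
clock: 4.12
eef_pos: [0.6126, 0.0539, 0.0899]
tool_rot: [0.707, 0.707, 0.001, 0.001]
ft_force: [-5.1, -0.8, 18.5]
grip_width: -0.0001
grasp_force: 9.3
```

The force rises with no travel, so the disc is at its stop. Next is the bar.

Call:
arm_command(slide=[[0,0,-2],[0,0,-4],[-4,1.4,-4],[-7.9,2.8,-4],[-7.9,2.8,-2.5]], spin=[0,0,0,0,0])

```text
clock: 4.75
eef_pos: [0.6414, -0.0277, 0.1114]
tool_rot: [0.709, 0.706, 0.001, 0.001]
ft_force: [1.0, 0.4, -0.1]
grip_width: -0.0003
grasp_force: 0.0
```

Call:
arm_command(slide=[[0,0,0.6],[0,0,1.1],[0,0,1.5],[0,0,1.8],[0,0,2]], spin=[0,0,0,0,0])

```text
clock: 5.38
eef_pos: [0.6401, -0.0243, 0.0917]
tool_rot: [0.707, 0.707, 0.0, -0.0]
ft_force: [-1.6, 1.2, 3.1]
grip_width: -0.0001
grasp_force: 1.6
```

Call:
arm_command(slide=[[0,0,0.2],[0,0,0.35],[0,0,0.5],[0,0,0.5],[0,0,0.5]], spin=[0,0,0,0,0])

```text
clock: 6.0
eef_pos: [0.6405, -0.0245, 0.0899]
tool_rot: [0.707, 0.707, 0.001, 0.001]
ft_force: [-7.5, 2.8, 16.7]
grip_width: -0.0001
grasp_force: 8.5
```

Bar is home. Next is the stud.

Call:
arm_command(slide=[[0,0,-3],[0,0,-4],[5.3,-1.8,-4],[10.6,-3.7,-4],[15.8,-5.5,-4]], spin=[0,0,0,0,0])

```text
clock: 6.62
eef_pos: [0.5846, 0.1341, 0.1255]
tool_rot: [0.707, 0.707, -0.0, 0.0]
ft_force: [0.8, 0.7, 0.3]
grip_width: -0.0003
grasp_force: 0.0
```

Call:
arm_command(slide=[[0,0,0],[0,0,1],[0,0,1.9],[0,0,2.5],[0,0,2.9]], spin=[0,0,0,0,0])

```text
clock: 7.25
eef_pos: [0.5848, 0.1316, 0.0967]
tool_rot: [0.708, 0.706, -0.001, 0.0]
ft_force: [-2.3, -2.0, 3.0]
grip_width: 0.0001
grasp_force: 1.6
```

Call:
arm_command(slide=[[0,0,0.3],[0,0,0.6],[0,0,0.9],[0,0,1.1],[0,0,1.1]], spin=[0,0,0,0,0])

```text
clock: 7.88
eef_pos: [0.5856, 0.1327, 0.0899]
tool_rot: [0.707, 0.707, 0.001, 0.001]
ft_force: [-5.9, -2.3, 19.3]
grip_width: 0.0001
grasp_force: 9.2
```

Stud is home. I'll retract toward the robot and check.

Call:
arm_command(slide=[[0,0,-3],[0,0,-7],[0,0,-12],[-5,-6,-15],[-10,-10,-17]], spin=[0,0,0,0,0])

```text
clock: 8.5
eef_pos: [0.5007, 0.0515, 0.2491]
tool_rot: [0.706, 0.708, 0.001, 0.0]
ft_force: [0.2, -1.0, 0.7]
grip_width: -0.0
grasp_force: 0.0
```

Call:
arm_command(slide=[[0,-5,0],[0,-10,0],[0,-10,0],[0,-10,0],[0,-10,0]], spin=[0,0,0,0,0])

```text
clock: 9.12
eef_pos: [0.4024, 0.0515, 0.2484]
tool_rot: [0.707, 0.707, 0.001, 0.0]
ft_force: [0.1, 0.5, 0.6]
grip_width: -0.0002
grasp_force: 0.0
```

```bash
python3 - <<'E'
from h import *
pads=dict(bar=(.640,-.025),disc=(.613,.054),stud=(.585,.133),square=(.557,.214))
for n in("scene","side"):
    c=camera(n);cv2.imwrite(f"pics/{n}1.png",cv2.cvtColor(c["pixels"],cv2.COLOR_RGB2BGR))
    K=np.array(c["intrinsics"]);R=cv2.Rodrigues(np.array(c["rvec"],float))[0];t=np.array(c["tvec"],float).ravel()
    v,u=np.mgrid[:384,:512];d=c["range_z"]
    P=(np.stack([(u-K[0,2])/K[0,0]*d,(v-K[1,2])/K[1,1]*d,d],-1)-t)@R
    for k,p in pads.items():
        q=P[(d>0)&(np.hypot(P[...,0]-p[0],P[...,1]-p[1])<.009)][:,2]
        print(n,k,len(q),np.percentile(q,[50,80,95]).round(4))
E
```

```text
scene bar 91 [0.0707 0.0887 0.09  ]
scene disc 54 [0.0866 0.0898 0.0906]
scene stud 65 [0.0759 0.0886 0.09  ]
scene square 64 [0.0751 0.0979 0.0998]
side bar 39 [0.0744 0.0895 0.0906]
side disc 44 [0.0708 0.0903 0.0907]
side stud 84 [0.0771 0.0898 0.0908]
side square 90 [0.0782 0.0981 0.0993]
```

View pics/side1.png

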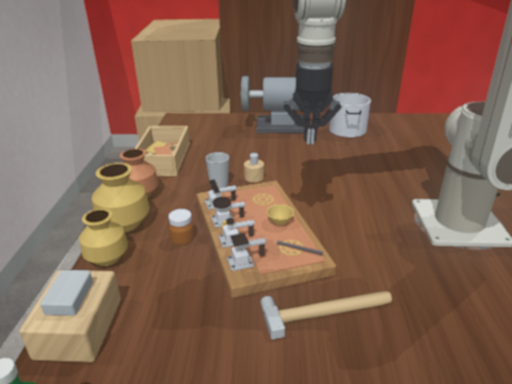

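The picture shows the three pads down (bar (215,187), disc (222,203), stud (230,222)) at about 90 mm. The square (239,240) is still up at about 99 mm, and nothing else has moved.

```bash
python3 -c "
from workcell import *
print(job_done())"
```

```text
the job is handed in; nothing more can be done
None
```

I pressed the disc, bar and stud clamps fully home in that order, left the square clamp up with nothing else visibly moved, and handed the job in; no verdict was returned.

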